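# Set the cup warmer to the green mark and start it

### The arm

A 6-joint arm with a two-finger parallel gripper is mounted at the origin on the work surface. World frame = base frame: x ahead of the robot, y to its left, z up, the work surface at z = 0. Lengths are in m, angles in rad, forces in N, time in s.
With the tool pointing down it reaches from about 0.375 to 0.975 m from the base axis. Payload 3.8 kg.
Tool frame: the origin (TCP) lies midway between the tips of the shut fingers; the grasp point (between the pads) lies 19 mm behind it; z points along the fingers, x is the direction in which the jaws open and shut, and the axes are right-handed (so a half turn about z gives the same grasp; the last joint's range is limited). The gripper opens to 88 mm and grips with 3 to 60 N. Pads are 18 mm wide; open, the fingers measure 123 mm over their backs; the gripper's body (75 mm by 187 mm) begins 45 mm behind the grasp point.
Start: joints at [-1.305, 0.264, 1.604, -0, 1.274, -0.037], TCP at [0.201, -0.644, 0.239] pointing down, gripper open.
Joint ranges: [-2.63, 2.63], [-0.94, 2.18], [0.31, 2.57], [-1.31, 4.45], [0, 2.66], [-2.55, 2.55]. Speed limits (rad/s): [2.57, 2.57, 3.14, 3.14, 3.14, 3.14].

### API

Orientations are given as a unit quaternion [x, y, z, w].
In Python, from rig import bot gives the robot as it stands. The module is installed in compiled form; this text tells all that it offers.
- The arm moves only by the shell command python3 -m pendant 'ROWS' [FORCE]. ROWS is JSON, a list that holds one entry, the list of rows, each a list of 7 numbers: the shift along the tool's x, y, z in cm, then the turn, a rotation vector about the tool's x, y, z in rad, then the finger opening in cm, from 0 to 8.81. A call has 1 to 12 rows; each row is the pose to reach, as a shift and turn from the pose measured when the call began, along the tool's axes at that moment; what a row does not reach only later rows make up. A row lasts 1/12 s, in which the tool goes at most 41.7 mm and 7.16 degrees, less where a joint would pass 70% of its speed; a pose out of reach is approached as far as the arm can. A call with a gripper value outside its range is refused whole. The fingers move at their own pace and stop on an object; FORCE is the grip in N (left out, the last holds). Time passes only in rows, so rows that repeat a pose let the fingers close. It gives the time, the measured TCP pose, the force and the opening at its end, in the units of the state.
- bot.sense(): the state, without advancing time (a new reading comes with each control period).
- bot.capture(name): name is "scene" or "top" or "wrist"; returns a dict with "frame" (384x512x3 uint8, red, green, blue), "K" (3x3 intrinsics, pixels), "xyz" and "rotation" of the camera in the world. Camera axes: x right, y down, z forward; pixel columns grow to the right and rows downward; lengths in m; the calibration is good to about 2 mm. A picture is of the moment at which its call begins. There is no depth.
- bot.job_done(): hands the job in, once; it reports no verdict.
The state is a dict: "clock": time; "joints": joint angles; "dq": joint speeds; "joint_efforts": joint torques, N m; "tcp_pos": TCP position; "ee_rot": TCP orientation; "ft_force": force on the tool from outside, world axes, zero at the start; "torque": the same for the moment, N m; "grip_width": opening from 0.0 (shut) to 1.0 (fully open).
Only numpy, scipy, OpenCV 4.12 (cv2) and the standard library are available. Lean on these libraries where they do the work, as an engineer would, in place of code of your own. Each camera call takes 0.05 s, during which the arm holds its last target. There are 200 camera calls.

### The job

With a fingertip resting on top of the knurled wheel of the cup warmer, roll the wheel by friction until it clicks into the setting marked by the green peg (one click from where it stands), so that its white line rests beside that peg. Then press the orange button right down with a fingertip and let it come up again. Grasp nothing, and leave the cups, the mug and the bottle where they stand.

Things in the scene. Friction and masses are not known exactly. Their poses are not given: they have to be found in the camera images.
- warmer: Cup warmer fixed to the counter: white cabinet 240 mm (x) by 340 mm (y), 60 mm high. Its +x half is a steel hot plate with a wire rail 13 mm high round it, its -x half a black control strip with the wheel at (-70, +60) mm and the button at (-70, -70) mm in this frame. Origin under its centre at counter level; its yaw varies.
- wheel_top (a point): Highest point of the knurled grey wheel, at mid-width, 85 mm above the counter; does not turn. The wheel: radius 35 mm, 30 mm wide, level axle along the warmer's y axis, 50 mm above the counter. Grey cheeks beside it stay 8 mm below its top. Press down on top with about 4 to 10 N and drag along the warmer's x axis: the top of the wheel follows the fingertip.
- wheel (a joint): Turn of the wheel, rad: 0 at the start (line straight up), positive when its top rolls to the warmer's +x. Sprung detents at -1.2, -0.6, 0, 0.6, 1.2 (21 mm of rim travel apart); stops at +-1.38. The rim needs up to about 1.5 N; let go past half-way (11 mm) it clicks on into the next detent by itself, sooner and it springs back.
- wheel_line (a point): Point on the white line of the wheel, on the wheel's +y side face, 28 mm from the axle: turns with the wheel. The line also runs across the knurled rim.
- peg_green_end (a point): Inner end of the green marker peg (14 mm thick, 22 mm long along the warmer's y), fixed in the cheek on the wheel's +y side, 28 mm from the axle, one detent (0.6 rad) to the +x or the -x side of straight up: the wanted setting, where the white line's point is about 2 mm from here. The peg's top is 5 mm below the wheel's top.
- peg_blue_end (a point): The same for the blue peg, at the detent on the other side: not wanted.
- heat_top (a point): Centre of the top of the round orange push button (radius 14 mm), about 82 mm above the counter, in a black housing on the control strip; it moves down with the button.
- heat (a joint): Travel of the button, m: 0 up, 0.005 fully down (4 N), spring return.
- cup: White cup, 68 mm wide, 58 mm high, standing on the hot plate (62 mm above the counter); origin at the centre of its underside. Leave alone.
- bluecup: Blue cup of the same size on the hot plate; origin at the centre of its underside. Leave alone.
- mug: Steel mug with a handle, 76 mm wide, 100 mm high, on the counter at the warmer's -y side; origin at the centre of its underside. Leave alone.
- syrup: Amber syrup bottle, 60 mm wide, 140 mm high, on the counter at the warmer's +y side; origin at the centre of its underside. Leave alone.

How it is judged:
By the outcome, as a careful person would: the job done as asked, in the order asked, and still so for the second after the job is handed in, with the robot touching nothing.
It also fails if it takes over 34 s, if anything falls off the work surface, if the arm or the gripper's body presses on something with over 40 N, if the wrist force passes 120 N, or if a joint passes its speed limit or range.

## Working session

There is one attempt and no reset: what is moved stays moved. The work goes in short steps, Python scripts to look and compute and a shell command to move; the robot and the scene stay as the last step left them, time stands still between calls to the robot, and variables do not carry over. Pictures are saved under pics/ and viewed, about 8 in all and at most 12, crops included, and the job is handed in when it is done.

```bash
mkdir -p pics; cat > h.py <<'E'
import numpy as np, cv2, json
from rig import bot
def cap(n,f):
    c=bot.capture(n); cv2.imwrite('pics/'+f+'.png',c['frame'][:,:,::-1])
    np.savez('pics/'+f+'.npz',**{k:np.array(c[k]) for k in('frame','K','xyz','rotation')}); return c
def ld(f): return dict(np.load('pics/'+f+'.npz'))
def ray(c,u,v):
    R=np.array(c['rotation']); 
    d=R@np.linalg.inv(c['K'])@[u,v,1]; return np.array(c['xyz']),d/np.linalg.norm(d)
def plane(c,u,v,z):
    o,d=ray(c,u,v); return o+d*(z-o[2])/d[2]
def proj(c,p):
    q=np.array(c['K'])@np.array(c['rotation']).T@(np.array(p)-c['xyz']); return q[:2]/q[2]
E
python3 - <<'E'
from h import *
s=cap('scene','s0');t=cap('top','t0')
for c in(s,t): print(c['K'],c['xyz'],c['rotation'])
cv2.imwrite('pics/st.png',np.vstack([s['frame'],t['frame']])[:,:,::-1][:, :] if 0 else cv2.resize(np.hstack([s['frame'],t['frame']])[:,:,::-1],(800,300)))
print(bot.sense())
E
```

```text
[[408.37820919   0.         257.77995768]
 [  0.         408.37820919 189.45115806]
 [  0.           0.           1.        ]] [0.96324461 0.58139714 0.98145536] [ 0.2802914   0.9090545  -0.29482778 -0.09018439]
[[349.59421157   0.         262.64300688]
 [  0.         349.59421157 188.83949348]
 [  0.           0.           1.        ]] [0.52478901 0.0506974  0.82975793] [-0.70239296  0.71089496 -0.03009787  0.01914712]
{'clock': 0.1, 'joints': array([-1.30490011e+00,  2.64680316e-01,  1.60522437e+00, -8.25594726e-06,
        1.27367663e+00, -3.69225914e-02]), 'dq': array([-0.00023667, -0.00032379, -0.00445224,  0.00021986, -0.0007834 ,
       -0.0004049 ]), 'joint_efforts': array([-1.95784028e-04, -5.03621650e+01, -3.58071613e+01,  7.30260951e-02,
        2.32869212e-02, -4.96810674e-05]), 'tcp_pos': array([ 0.20110867, -0.64368549,  0.23751786]), 'ee_rot': array([ 8.05671450e-01, -5.92361820e-01, -7.81266671e-04, -6.15083714e-04]), 'ft_force': array([ 0.04414311, -0.05165954, -0.23170982]), 'torque': array([-0.00980319,  0.0435881 , -0.01728283]), 'grip_width': 1.0039598963524459}
```

Rotation is a quaternion; fix the helper, and view the top picture.

```bash
sed -i "1a from scipy.spatial.transform import Rotation as Ro" h.py
sed -i "s/R=np.array(c\['rotation'\]);/R=Ro.from_quat(c['rotation']).as_matrix()/; s/np.array(c\['rotation'\]).T@/Ro.from_quat(c['rotation']).as_matrix().T@/" h.py; cat h.py|tail -12
```

```text
from rig import bot
def cap(n,f):
    c=bot.capture(n); cv2.imwrite('pics/'+f+'.png',c['frame'][:,:,::-1])
    np.savez('pics/'+f+'.npz',**{k:np.array(c[k]) for k in('frame','K','xyz','rotation')}); return c
def ld(f): return dict(np.load('pics/'+f+'.npz'))
def ray(c,u,v):
    R=Ro.from_quat(c['rotation']).as_matrix() 
    d=R@np.linalg.inv(c['K'])@[u,v,1]; return np.array(c['xyz']),d/np.linalg.norm(d)
def plane(c,u,v,z):
    o,d=ray(c,u,v); return o+d*(z-o[2])/d[2]
def proj(c,p):
    q=np.array(c['K'])@Ro.from_quat(c['rotation']).as_matrix().T@(np.array(p)-c['xyz']); return q[:2]/q[2]
```

View pics/t0.png

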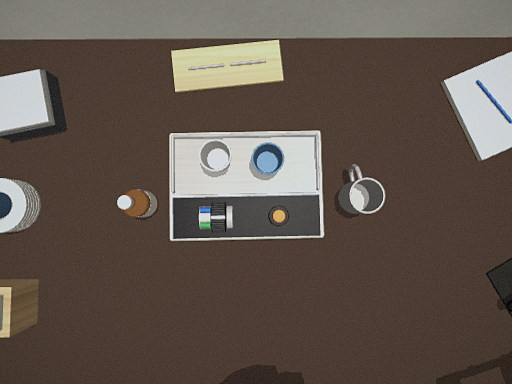

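View pics/s0.png

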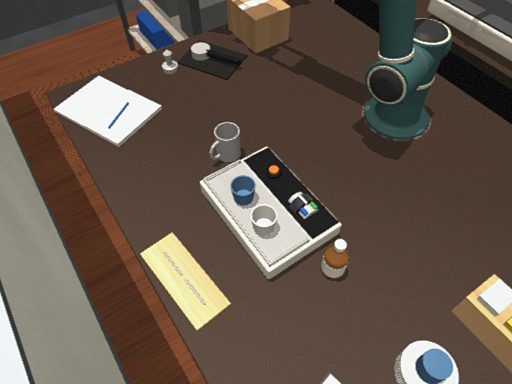

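The top view shows the warmer at (245,185), the wheel at about (217,217), the pegs at about (205,217) and the button at (279,216). In the scene view the robot is at upper right, and the wheel is at (303,205). Next I measure the colours in both views.

```bash
python3 - <<'E'
from h import *
s=ld('s0');t=ld('t0')
def blob(c,lo,hi,box):
    x0,y0,x1,y1=box
    h=cv2.cvtColor(c['frame'],cv2.COLOR_RGB2HSV)[y0:y1,x0:x1]
    m=cv2.inRange(h,lo,hi); n,l,st,ce=cv2.connectedComponentsWithStats(m)
    i=1+np.argmax(st[1:,4]); return ce[i]+[x0,y0],st[i]+[x0,y0,0,0,0]
def tri(a,b):
    o1,d1=ray(s,*a);o2,d2=ray(t,*b)
    k=np.linalg.lstsq(np.c_[d1,-d2],o2-o1,rcond=None)[0]
    p,q=o1+k[0]*d1,o2+k[1]*d2; return (p+q)/2,np.linalg.norm(p-q)
P={}
for n,lo,hi in(('orange',(5,150,80),(22,255,255)),('green',(50,120,40),(85,255,255)),('blue',(100,140,40),(130,255,255))):
    a=blob(s,lo,hi,(260,160,330,222)); b=blob(t,lo,hi,(190,198,300,235))
    P[n]=tri(a[0],b[0]); print(n,a,b,P[n], plane(t,*b[0],.081))
# cabinet outline in top view, rim plane z=.06
hs=cv2.cvtColor(t['frame'],cv2.COLOR_RGB2HSV)[120:250,160:335]
m=cv2.inRange(hs,(0,0,150),(180,60,255)); m=cv2.morphologyEx(m,cv2.MORPH_CLOSE,np.ones((3,3)))
cs=cv2.findContours(m,cv2.RETR_EXTERNAL,cv2.CHAIN_APPROX_NONE)[0]; c=max(cs,key=cv2.contourArea)
r=cv2.minAreaRect(c); bx=cv2.boxPoints(r)+[160,120]; print(bx)
w=np.array([plane(t,*p,.06) for p in bx]); print(w.round(4), np.linalg.norm(np.diff(w,axis=0),axis=1), w.mean(0))
A=cv2.resize(t['frame'][190:245,185:300],None,fx=6.5,fy=6.5,interpolation=cv2.INTER_CUBIC)[:300]
B=cv2.resize(s['frame'][160:225,255:335],(740,600),interpolation=cv2.INTER_CUBIC)[:, :]
B=cv2.resize(s['frame'][180:225,265:335],(466,300),interpolation=cv2.INTER_CUBIC)
o=np.zeros((600,760,3),np.uint8); o[:300,:A.shape[1]]=A; o[300:,:466]=B
cv2.imwrite('pics/z0.png',o[:,:,::-1])
E
```

```text
orange (array([273.5      , 169.2195122]), array([269, 165,  10,  10,  82])) (array([278.35 , 215.875]), array([273, 209,  12,  13,  40])) (array([0.518665  , 0.00563277, 0.07669016]), np.float64(9.997244632634512e-05)) [0.51866198 0.00592268 0.081     ]
green (array([313.21052632, 204.42105263]), array([309, 201,   9,   8,  38])) (array([205.10638298, 225.0212766 ]), array([200, 223,  11,   5,  47])) (array([0.50105471, 0.16281846, 0.07640106]), np.float64(0.00011887508476403064)) [0.50124599 0.16209678 0.081     ]
blue (array([303. , 210.5]), array([299, 207,   9,   8,  36])) (array([205.18333333, 209.66666667]), array([200, 207,  11,   6,  60])) (array([0.53431958, 0.16244745, 0.07508212]), np.float64(0.0010389964389501316)) [0.53384297 0.16189674 0.081     ]
[[167.51629448 132.74964905]
 [320.94378662 129.41425705]
 [323.28814697 237.2545929 ]
 [169.86065674 240.58998108]]
[[ 0.7059  0.2484  0.06  ]
 [ 0.7103 -0.0938  0.06  ]
 [ 0.4705 -0.0932  0.06  ]
 [ 0.4679  0.2418  0.06  ]] [0.34222083 0.23981441 0.3349608 ] [0.58864371 0.0757841  0.06      ]
```

View pics/z0.png

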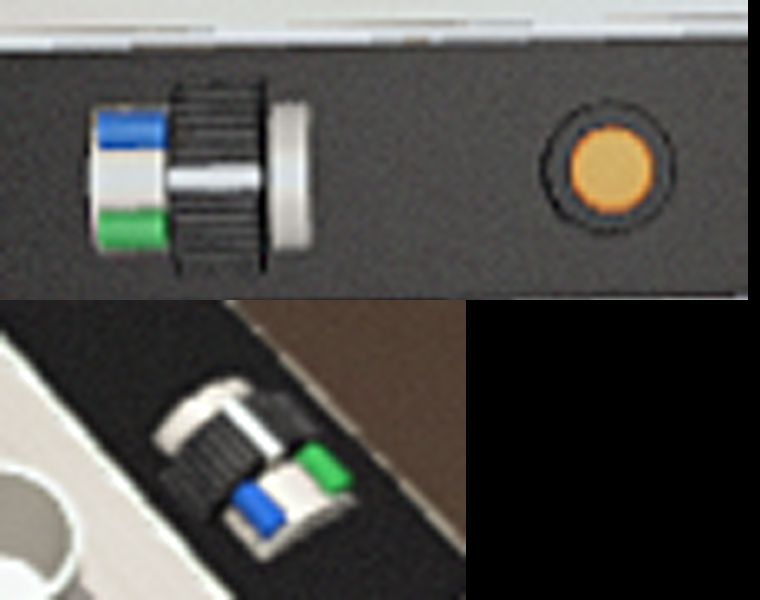

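Green is on the warmer's -x side (nearer the robot), so the top has to roll about 21 mm to -x. In the crop the wheel line is at top-image pixel (218.4,217.4) and the button at (279.2,216.0).

```bash
python3 - <<'E'
from h import *
t=ld('t0')
w=plane(t,218.3,217.3,.085);b=plane(t,279.1,216.0,.082);print(w,b,np.linalg.norm((w-b)[:2]))
d=(w-b)[:2]; yaw=np.arctan2(-d[0],d[1]); print('yaw',yaw)
bl,gr=np.array([.5338,.1619]),np.array([.5012,.1621]); print('pegs yaw',np.arctan2(*(bl-gr)[::-1]))
Rz=lambda a:np.array([[np.cos(a),-np.sin(a)],[np.sin(a),np.cos(a)]])
c=w[:2]-Rz(yaw)@[-.07,.06];print('warmer',c, 'from button',b[:2]-Rz(yaw)@[-.07,-.07])
S=bot.sense();M=Ro.from_quat(S['ee_rot']).as_matrix();print(M.round(3))
print('tool delta cm', M.T@(np.r_[w[:2],.20]-S['tcp_pos'])*100)
E
```

```text
[0.51729722 0.13358544 0.085     ] [0.5183839  0.00438477 0.082     ] 0.12920523910027998
yaw 0.008410599386624782
pegs yaw -0.0061348923578760746
warmer [0.58779938 0.0741763 ] from button [0.58779269 0.07497103]
[[ 0.298 -0.954 -0.001]
 [-0.954 -0.298  0.002]
 [-0.002 -0.    -1.   ]]
tool delta cm [-64.75364782 -53.35924116   3.88399425]
```

```bash
python3 -m pendant '[[[-64.8,-53.4,2,0,0,-1.27,0],[-64.8,-53.4,2,0,0,-1.27,0],[-64.8,-53.4,2,0,0,-1.27,0],[-64.8,-53.4,2,0,0,-1.27,0],[-64.8,-53.4,2,0,0,-1.27,0],[-64.8,-53.4,2,0,0,-1.27,0],[-64.8,-53.4,2,0,0,-1.27,0],[-64.8,-53.4,2,0,0,-1.27,0],[-64.8,-53.4,2,0,0,-1.27,0],[-64.8,-53.4,2,0,0,-1.27,0],[-64.8,-53.4,2,0,0,-1.27,0],[-64.8,-53.4,2,0,0,-1.27,0]]]' 10
cat > go.py <<'E'
import sys
from h import *
S=bot.sense();M=Ro.from_quat(S['ee_rot']).as_matrix()
tgt=np.array([float(v) for v in sys.argv[1:4]])
yaw=float(sys.argv[4]) if len(sys.argv)>4 else 0.008
c,s=np.cos(yaw),np.sin(yaw); Mt=np.array([[c,s,0],[s,-c,0],[0,0,-1.]])
print('pos',S['tcp_pos'].round(4),'F',S['ft_force'].round(2),'grip',round(S['grip_width'],3),'t',S['clock'])
print('shift cm',(M.T@(tgt-S['tcp_pos'])*100).round(2),'rv',Ro.from_matrix(M.T@Mt).as_rotvec().round(3))
E
python3 go.py .526 .134 .16
```

```text
clock: 1.1
tcp_pos: [0.3894, -0.1791, 0.2267]
ee_rot: [1.0, 0.001, -0.0, -0.001]
ft_force: [0.6, -0.7, 0.0]
grip_width: 0.117
pos [ 0.3894 -0.1791  0.2267] F [ 0.62 -0.67  0.05] grip 0.117 t 1.1
shift cm [ 13.75 -31.27   6.72] rv [-0.002  0.    -0.005]
```

```bash
python3 -m pendant '[[[13.75,-31.3,6.7,0,0,0,0],[13.75,-31.3,6.7,0,0,0,0],[13.75,-31.3,6.7,0,0,0,0],[13.75,-31.3,6.7,0,0,0,0],[13.75,-31.3,6.7,0,0,0,0],[13.75,-31.3,6.7,0,0,0,0],[13.75,-31.3,6.7,0,0,0,0],[13.75,-31.3,6.7,0,0,0,0],[13.75,-31.3,6.7,0,0,0,0],[13.75,-31.3,6.7,0,0,0,0],[13.75,-31.3,6.7,0,0,0,0]]]'
python3 go.py .526 .134 .095
python3 - <<'E'
from h import *
a=cap('wrist','w1');b=cap('top','t1');s=cap('scene','s1')
o=np.zeros((600,800,3),np.uint8); o[:300,:400]=cv2.resize(a['frame'],(400,300)); o[:300,400:]=cv2.resize(b['frame'][140:260,150:310],(400,300)); o[300:,:400]=cv2.resize(s['frame'][120:240,240:400],(400,300))
cv2.imwrite('pics/z1.png',o[:,:,::-1])
E
```

```text
clock: 2.02
tcp_pos: [0.5254, 0.1349, 0.1593]
ee_rot: [1.0, 0.003, -0.001, -0.001]
ft_force: [-0.8, -0.9, -0.2]
grip_width: 0.001
pos [0.5254 0.1349 0.1593] F [-0.77 -0.91 -0.18] grip 0.001 t 2.0167
shift cm [0.08 0.09 6.43] rv [-0.001  0.003 -0.003]
```

View pics/z1.png

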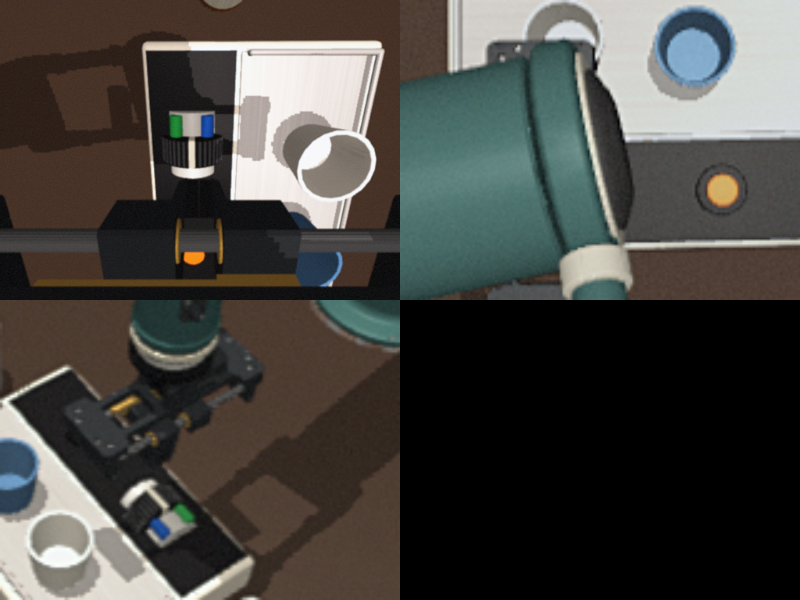

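The wrist view shows the green and blue pegs, the wheel at (190,150) in the crop, and the shut fingers at about (195,240). I check the wheel position with this view's calibration.

```bash
python3 - <<'E'
from h import *
c=ld('w1');print(c['xyz'],Ro.from_quat(c['rotation']).as_matrix().round(2).tolist())
for p in([.5173,.1336,.085],[.5184,.0044,.082],[.5254,.1349,.1593],[.5173,.1336,.05],[.5012,.162,.073]): print(p,proj(c,p).round(1))
h=cv2.cvtColor(c['frame'],cv2.COLOR_RGB2HSV)
for n,lo,hi in(('g',(50,120,40),(85,255,255)),('b',(100,140,40),(130,255,255))):
    m=cv2.inRange(h,lo,hi);m[200:]=0;v,u=np.nonzero(m);print(n,u.mean(),v.mean(),u.min(),u.max(),v.min(),v.max(),plane(c,u.mean(),v.mean(),.078))
A=c['frame'][120:384,150:360];cv2.imwrite('pics/z2.png',cv2.resize(A,None,fx=2.25,fy=2.25)[:,:,::-1])
E
```

```text
[0.52623837 0.2136277  0.30690772] [[1.0, 0.01, -0.0], [0.01, -0.95, -0.3], [-0.0, 0.3, -0.95]]
[0.5173, 0.1336, 0.085] [243.3 199.7]
[0.5184, 0.0044, 0.082] [245.5 327.1]
[0.5254, 0.1349, 0.1593] [252.7 242.5]
[0.5173, 0.1336, 0.05] [244.8 186.7]
[0.5012, 0.162, 0.073] [223.9 161.6]
g 224.40305010893246 161.65359477124184 216 232 147 176 [0.50216318 0.16308611 0.078     ]
b 265.11009174311926 161.93119266055047 258 273 147 176 [0.53452971 0.1630419  0.078     ]
```

View pics/z2.png

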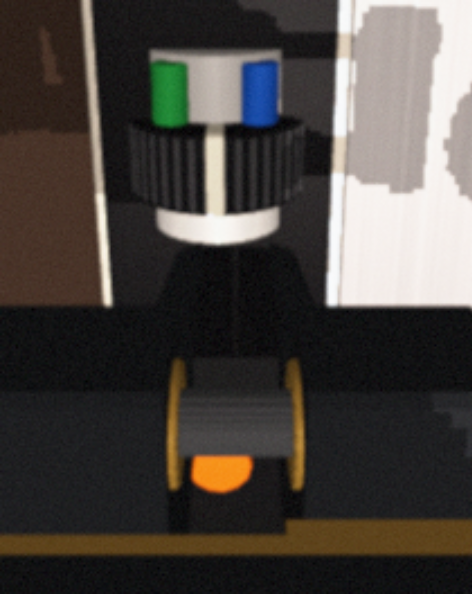

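The wrist view agrees with the top view: wheel top at about (0.518, 0.136). I go to 10 mm above it, with the tip centre 10 mm to the +x side.

```bash
python3 -m pendant '[[[0.4,-0.1,3,0,0,0,0],[0.4,-0.1,6,0,0,0,0],[0.4,-0.1,6.3,0,0,0,0],[0.4,-0.1,6.5,0,0,0,0],[0.4,-0.1,6.5,0,0,0,0],[0.4,-0.1,6.5,0,0,0,0]]]'
python3 go.py .529 .136 .086
```

```text
clock: 2.67
tcp_pos: [0.5307, 0.134, 0.0971]
ee_rot: [1.0, 0.0, 0.001, -0.001]
ft_force: [-0.1, 1.0, 0.7]
grip_width: 0.003
pos [0.5307 0.134  0.0971] F [-0.09  1.    0.71] grip 0.003 t 2.6667
shift cm [-0.17 -0.2   1.11] rv [-0.002 -0.002 -0.007]
```

```bash
python3 -m pendant '[[[-0.15,-0.2,0.5,0,0,0,0],[-0.15,-0.2,0.9,0,0,0,0],[-0.15,-0.2,1.0,0,0,0,0],[-0.15,-0.2,1.1,0,0,0,0],[-0.15,-0.2,1.1,0,0,0,0],[-0.15,-0.2,1.1,0,0,0,0]]]'
python3 go.py .529 .136 .084;python3 -m pendant '[[[0,0,0,0,0,0,0],[0,0,0,0,0,0,0]]]'
```

```text
clock: 3.17
tcp_pos: [0.5291, 0.1361, 0.086]
ee_rot: [1.0, 0.0, 0.001, -0.001]
ft_force: [-0.4, -0.3, 0.3]
grip_width: 0.006
pos [0.5291 0.1361 0.086 ] F [-0.38 -0.26  0.33] grip 0.006 t 3.1667
shift cm [-0.01  0.01  0.2 ] rv [-0.002 -0.002 -0.007]
clock: 3.33
tcp_pos: [0.5292, 0.1361, 0.0861]
ee_rot: [1.0, 0.001, 0.001, -0.001]
ft_force: [-0.5, -0.5, 0.0]
grip_width: 0.009
```

```bash
python3 -m pendant '[[[0,0,0.1,0,0,0,0],[0,0,0.15,0,0,0,0],[0,0,0.15,0,0,0,0],[0,0,0.15,0,0,0,0]]]'
python3 go.py .529 .136 .084
```

```text
clock: 3.67
tcp_pos: [0.5298, 0.1362, 0.0851]
ee_rot: [1.0, 0.001, 0.002, -0.001]
ft_force: [0.3, 0.1, 3.2]
grip_width: 0.005
pos [0.5298 0.1362 0.0851] F [0.34 0.06 3.24] grip 0.005 t 3.6667
shift cm [-0.08  0.02  0.11] rv [-0.002 -0.003 -0.007]
```

```bash
python3 -m pendant '[[[0,0,0.1,0,0,0,0],[0,0,0.1,0,0,0,0],[0,0,0.1,0,0,0,0]]]'
python3 go.py .529 .136 .084
```

```text
clock: 3.92
tcp_pos: [0.5307, 0.1362, 0.085]
ee_rot: [1.0, 0.001, 0.002, -0.001]
ft_force: [-0.0, -1.3, 5.5]
grip_width: 0.006
pos [0.5307 0.1362 0.085 ] F [-0.05 -1.29  5.54] grip 0.006 t 3.9167
shift cm [-0.17  0.02  0.1 ] rv [-0.002 -0.005 -0.007]
```

```bash
python3 -m pendant '[[[-0.1,0,0.11,0,0,0,0],[-0.2,0,0.11,0,0,0,0],[-0.3,0,0.11,0,0,0,0],[-0.4,0,0.11,0,0,0,0],[-0.5,0,0.11,0,0,0,0],[-0.6,0,0.11,0,0,0,0],[-0.7,0,0.11,0,0,0,0],[-0.8,0,0.11,0,0,0,0]]]'
python3 go.py .509 .136 .084
python3 - <<'E'
from h import *
a=cap('wrist','w2');cv2.imwrite('pics/z3.png',cv2.resize(a['frame'][90:330,150:350],None,fx=2.5,fy=2.5)[:,:,::-1])
E
```

```text
clock: 4.58
tcp_pos: [0.5247, 0.1362, 0.0854]
ee_rot: [1.0, 0.001, 0.004, -0.001]
ft_force: [2.9, -1.8, 6.3]
grip_width: 0.006
pos [0.5247 0.1362 0.0854] F [ 2.86 -1.75  6.28] grip 0.006 t 4.5833
shift cm [-1.57  0.02  0.12] rv [-0.002 -0.009 -0.007]
```

View pics/z3.png

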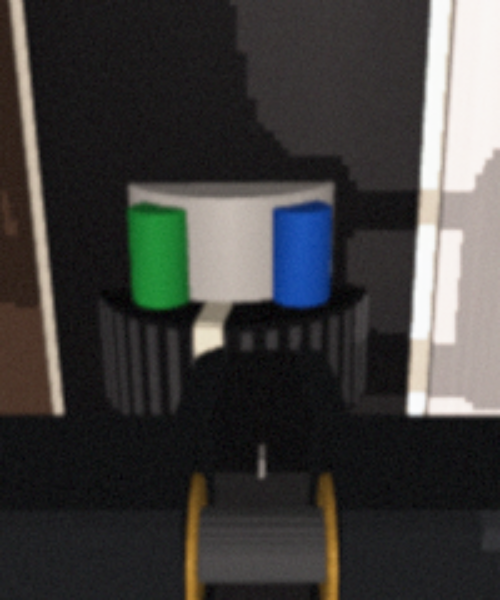

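The line is moving with the finger: it is at crop x≈210, and the pegs' midpoint is x≈231. The drag continues.

```bash
python3 -m pendant '[[[-0.25,0,0.11,0,0,0,0],[-0.4,0,0.11,0,0,0,0],[-0.55,0,0.11,0,0,0,0],[-0.7,0,0.11,0,0,0,0],[-0.85,0,0.11,0,0,0,0],[-1.0,0,0.11,0,0,0,0]]]'
python3 go.py .509 .136 .084
python3 - <<'E'
from h import *
a=cap('wrist','w3');cv2.imwrite('pics/z4.png',cv2.resize(a['frame'][90:330,150:350],None,fx=2.5,fy=2.5)[:,:,::-1])
E
```

```text
clock: 5.13
tcp_pos: [0.515, 0.1362, 0.0852]
ee_rot: [1.0, 0.001, 0.005, -0.001]
ft_force: [-1.2, -1.8, 8.8]
grip_width: 0.002
pos [0.515  0.1362 0.0852] F [-1.23 -1.77  8.83] grip 0.002 t 5.1333
shift cm [-0.6   0.02  0.12] rv [-0.002 -0.01  -0.007]
```

View pics/z4.png

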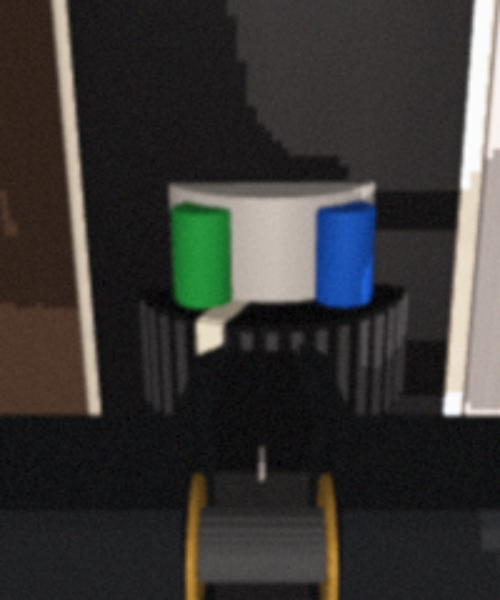

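The line is now past half-way (crop x≈212, midpoint 273, green peg 201). I drag 5 mm more, then lift straight up.

```bash
python3 -m pendant '[[[-0.15,0,0.08,0,0,0,0],[-0.3,0,0.08,0,0,0,0],[-0.45,0,0.07,0,0,0,0],[-0.55,0,0.07,0,0,0,0],[-0.55,0,0.06,0,0,0,0],[-0.55,0,-0.3,0,0,0,0],[-0.55,0,-1.5,0,0,0,0],[-0.55,0,-4,0,0,0,0],[-0.55,0,-5,0,0,0,0],[-0.55,0,-5,0,0,0,0]]]'
python3 go.py .509 .136 .084
python3 - <<'E'
from h import *
a=cap('wrist','w4');cv2.imwrite('pics/z5.png',cv2.resize(a['frame'][90:330,150:350],None,fx=2.5,fy=2.5)[:,:,::-1])
E
```

```text
clock: 6.02
tcp_pos: [0.5108, 0.1366, 0.1384]
ee_rot: [1.0, 0.001, 0.008, -0.002]
ft_force: [-0.1, -0.7, 0.3]
grip_width: 0.006
pos [0.5108 0.1366 0.1384] F [-0.08 -0.71  0.31] grip 0.006 t 6.0167
shift cm [-0.27  0.08  5.44] rv [-0.004 -0.015 -0.007]
```

View pics/z5.png

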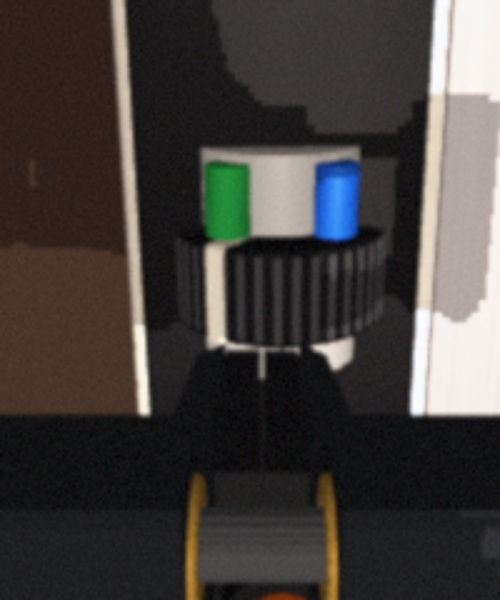

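The line now lies right behind the green peg (crop x≈215 on the rim, peg 227). The shut tips taper to about 20 mm, which is smaller than the button, so I move over the button with them shut.

```bash
python3 go.py .5185 .0055 .130
python3 -m pendant '[[[0.75,4,0.8,0,-0.015,0,0],[0.75,8,0.8,0,-0.015,0,0],[0.75,12,0.8,0,-0.015,0,0],[0.75,13.1,0.8,0,-0.015,0,0],[0.75,13.1,0.8,0,-0.015,0,0],[0.75,13.1,0.8,0,-0.015,0,0],[0.75,13.1,0.8,0,-0.015,0,0]]]'
python3 go.py .5185 .0055 .087
python3 - <<'E'
from h import *
a=cap('wrist','w5');s=cap('scene','s5')
S=bot.sense();print('tip in wrist',proj(a,S['tcp_pos']),'btn',proj(a,[.5185,.0055,.082]))
h=cv2.cvtColor(a['frame'],cv2.COLOR_RGB2HSV);m=cv2.inRange(h,(5,150,80),(18,255,255));n,l,st,ce=cv2.connectedComponentsWithStats(m)
for i in range(1,n):
    if st[i,4]>40:print(st[i],ce[i])
cv2.imwrite('pics/z6.png',np.hstack([cv2.resize(a['frame'][120:300,160:340],(400,400)),cv2.resize(s['frame'][120:220,240:340],(400,400))])[:,:,::-1])
E
```

```text
pos [0.5099 0.1364 0.1368] F [ 0.28 -0.11 -0.12] grip 0.006 t 6.0667
shift cm [ 0.84 13.09  0.65] rv [-0.003 -0.013 -0.007]
clock: 6.65
tcp_pos: [0.5172, 0.0063, 0.1279]
ee_rot: [1.0, 0.001, -0.002, -0.002]
ft_force: [0.2, -0.0, -0.8]
grip_width: 0.002
pos [0.5172 0.0063 0.1279] F [ 0.17 -0.05 -0.83] grip 0.002 t 6.65
shift cm [0.15 0.1  4.09] rv [-0.004  0.003 -0.007]
tip in wrist [253.10976819 242.15761586] btn [255.09033958 212.86906369]
[ 238  191   39   40 1239] [257.01856336 211.13155771]
[225 280   7  19  63] [228.26984127 288.79365079]
[277 281   8  22  73] [280.89041096 291.23287671]
[  42  351  342   15 2666] [236.01312828 359.89684921]
```

View pics/z6.png

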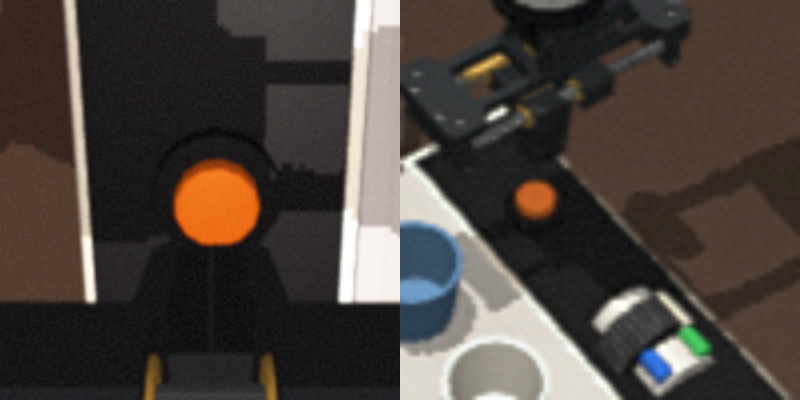

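The tip lines up with the button (blob centre at (257,211), predicted (255,213)), about 1 mm off in x. In the scene view the wheel line is beside the green peg. I approach first, then press.

```bash
python3 -m pendant '[[[0.25,0.1,2.5,0,0,0,0],[0.25,0.1,3.8,0,0,0,0],[0.25,0.1,4.1,0,0,0,0],[0.25,0.1,4.2,0,0,0,0],[0.25,0.1,4.2,0,0,0,0],[0.25,0.1,4.2,0,0,0,0]]]'
python3 go.py .52 .0055 .077
```

```text
clock: 7.25
tcp_pos: [0.5206, 0.0063, 0.0871]
ee_rot: [1.0, 0.002, -0.001, -0.002]
ft_force: [-0.8, -0.5, -0.5]
grip_width: 0.004
pos [0.5206 0.0063 0.0871] F [-0.82 -0.46 -0.5 ] grip 0.004 t 7.25
shift cm [-0.06  0.09  1.01] rv [-0.004  0.001 -0.004]
```

```bash
python3 -m pendant '[[[0,0,0.2,0,0,0,0],[0,0,0.4,0,0,0,0],[0,0,0.6,0,0,0,0],[0,0,0.8,0,0,0,0],[0,0,0.9,0,0,0,0],[0,0,0.95,0,0,0,0],[0,0,0.95,0,0,0,0]]]'
python3 go.py .52 .0055 .077
```

```text
clock: 7.83
tcp_pos: [0.5213, 0.0063, 0.0781]
ee_rot: [1.0, 0.002, 0.0, -0.002]
ft_force: [1.5, 0.8, 3.4]
grip_width: 0.005
pos [0.5213 0.0063 0.0781] F [1.54 0.76 3.38] grip 0.005 t 7.8333
shift cm [-0.13  0.08  0.11] rv [-0.004 -0.    -0.005]
```

```bash
python3 -m pendant '[[[0,0,0.1,0,0,0,0],[0,0,0.2,0,0,0,0],[0,0,0.25,0,0,0,0],[0,0,0.25,0,0,0,0],[0,0,0.25,0,0,0,0]]]'
python3 go.py .52 .0055 .077
```

```text
clock: 8.25
tcp_pos: [0.5214, 0.0063, 0.0772]
ee_rot: [1.0, 0.002, 0.0, -0.002]
ft_force: [-4.4, 0.8, 14.1]
grip_width: 0.005
pos [0.5214 0.0063 0.0772] F [-4.4   0.8  14.05] grip 0.005 t 8.25
shift cm [-0.14  0.08  0.02] rv [-0.004 -0.    -0.005]
```

The tip has stalled at z=0.0772 under 14 N, well over the 4 N spring and matching 82-5 mm, so the button is at its stop. Now I lift off.

```bash
python3 -m pendant '[[[0,0,0.2,0,0,0,0],[0,0,0.2,0,0,0,0],[0,0,-0.5,0,0,0,0],[0,0,-2,0,0,0,0],[0,0,-5,0,0,0,0],[0,0,-8,0,0,0,0],[0,0,-10,0,0,0,0],[0,0,-10,0,0,0,0],[0,0,-10,0,0,0,0],[0,0,-10,0,0,0,0]]]'
python3 go.py .52 .0055 .077
python3 - <<'E'
from h import *
a=cap('wrist','w6');s=cap('scene','s6');z=ld('s0')
d=cv2.absdiff(s['frame'],z['frame']).max(2)
cv2.imwrite('pics/z7.png',np.hstack([cv2.resize(a['frame'],(400,400)),cv2.resize(s['frame'][140:260,200:360],(400,400))])[:,:,::-1])
def f(c,lo,hi,b):
    m=cv2.inRange(cv2.cvtColor(c['frame'],cv2.COLOR_RGB2HSV),lo,hi)[b[1]:b[3],b[0]:b[2]];v,u=np.nonzero(m);return u.mean()+b[0],v.mean()+b[1],len(u)
for n,lo,hi,b in(('orange',(5,150,80),(22,255,255),(260,160,290,180)),('bluecup',(95,80,40),(125,255,255),(225,170,260,206)),('syrup',(5,150,60),(22,255,255),(315,235,355,285))): print(n,f(z,lo,hi,b),f(s,lo,hi,b))
E
```

```text
clock: 9.08
tcp_pos: [0.5201, 0.0059, 0.1756]
ee_rot: [1.0, 0.002, -0.001, -0.002]
ft_force: [0.5, -0.5, -0.4]
grip_width: 0.006
pos [0.5201 0.0059 0.1756] F [ 0.51 -0.53 -0.41] grip 0.006 t 9.0833
shift cm [0.01 0.08 9.86] rv [-0.004  0.003 -0.005]
orange (np.float64(273.5), np.float64(169.21951219512195), 82) (np.float64(273.5), np.float64(169.325), 80)
bluecup (np.float64(242.7576301615799), np.float64(189.21543985637342), 557) (np.float64(242.74100719424462), np.float64(189.21223021582733), 556)
syrup (np.float64(335.450495049505), np.float64(258.76732673267327), 404) (np.float64(335.48883374689825), np.float64(258.6377171215881), 403)
```

View pics/z7.png

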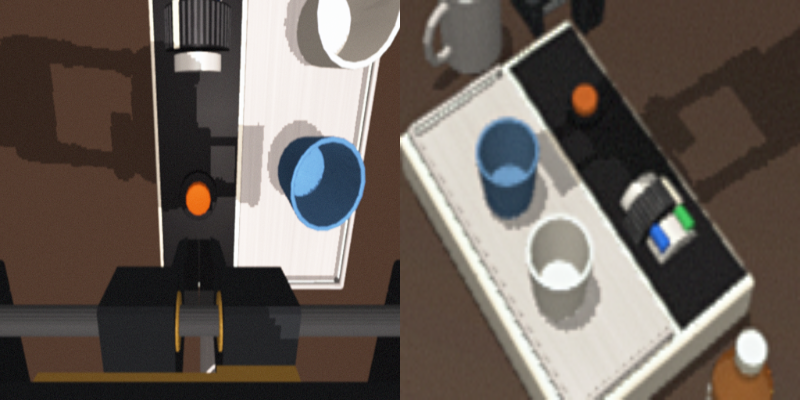

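The wheel line is at the green peg (right-hand crop at about (675,195)) and the button is back up. The cups, mug and bottle stand as before, and the robot is clear of everything.

```bash
python3 -c "
from rig import bot
print(bot.job_done())"
```

```text
the job is handed in; nothing more can be done
None
```

The wheel is set at the green peg and the button has been pressed fully and released. I handed the job in at about 9 s of the 34 s allowed.

- **Wheel:** With the shut fingertips resting on top, I dragged about 20 mm toward the warmer's -x side at roughly 5.5 to 9 N. After I lifted off, the wrist view showed the white line beside the green peg, and the last scene view agreed.
- **Button:** The tip stalled at 77.2 mm height with 14 N on it, which matches the 5 mm travel from 82 mm. I pushed slightly further before lifting. Afterwards the button's image position was the same as at the start.
- **Other things:** The blue cup and the bottle measured within about 0.2 pixel of their starting positions. I checked the white cup and the mug by eye only, and they looked unmoved. The gripper finished about 9 cm above the button, touching nothing.
- **Disagreements:** The views differed by 1 to 3 mm on the wheel and button positions, which did not affect the result. No check failed.

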